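# Rock the angle gauge on the crowned stud block to its set mark and hold it there

## Robot

A 6-joint arm with a two-finger parallel gripper is mounted at the origin on the work surface. World frame = base frame: x ahead of the robot, y to its left, z up, the work surface at z = 0. Lengths are in m, angles in rad, forces in N, time in s.
With the tool pointing down it reaches from about 0.2 to 0.875 m from the base axis. Payload 3.4 kg.
Tool frame: the origin (TCP) lies midway between the tips of the shut fingers; the grasp point (between the pads) lies ctrl.tcp_to_grasp behind it (ctrl.tcp_to_grasp is the distance from the TCP to the grasp point, in m); z points along the fingers, y is the line along which they close (so a half turn about z gives the same grasp; the last joint's range is limited). The gripper opens to 94 mm and grips with 3 to 60 N. Pads are 16 mm wide; open, the fingers measure 119 mm over their backs; the gripper's body (75 mm by 177 mm) begins 78 mm behind the grasp point.
Start: joints at [-1.428, 0.276, 1.505, -0, 1.361, -0.121], TCP at [0.15, -0.555, 0.205] pointing down, gripper open.
Joint ranges: [-2.89, 2.89], [-0.75, 2.08], [0.22, 2.7], [-1.18, 4.32], [0.11, 2.71], [-2.7, 2.7]. Speed limits (rad/s): [2.57, 2.57, 3.14, 3.14, 3.14, 3.14].

## Interface

Orientations are given as a unit quaternion [x, y, z, w].
In Python, from cell import ctrl gives the robot as it stands. The module is installed in compiled form; this text tells all that it offers.
- The arm moves only by the tool servo_tool, never from a script. Its argument "deltas" is a list of rows, each a list of 2 entries, a list of its own where there are three numbers: the shift along the tool's x, y, z each as a share of 0.5 m, from -1 to 1, then the turn, a rotation vector about the tool's x, y, z each as a share of pi rad, from -1 to 1. In form: [[[dx, dy, dz], [wx, wy, wz]], ...]. A call has 1 to 8 rows; each row shifts and turns the commanded pose from where the row before left it, along the tool's axes as they then stand; what a row does not reach is not made up. A row lasts 1/12 s, in which the tool goes at most 41.7 mm and 7.16 degrees, less where a joint would pass 70% of its speed; a pose out of reach is approached as far as the arm can. A call with a number of a shift or a turn outside -1 to 1 is refused whole. A call with a gripper value outside its range is refused whole. "claw" is the opening, from 0 (shut) to 1 (fully open), set as the call begins (left out, the last holds). The fingers move at their own pace and stop on an object; "newtons" is the grip in N (left out, the last holds). Time passes only in rows, so rows that do not move let the fingers close. It gives the time, the measured TCP pose, the force, the opening and the grip force at its end, in the units of the state.
- ctrl.observe(): the state, without advancing time (a new reading comes with each control period).
- ctrl.read_camera(name): name is "scene" or "top" or "wrist"; returns (picture, depth): 480x640x3 uint8, red, green, blue; 480x640 float32, m along the optical axis (not along the pixel's ray), 0 where there is no reading.
- ctrl.camera_model(name): a dict with "fx", "fy", "cx", "cy" (pixels), "k1" (the pictures are not rectified: a ray, as slopes to the right and down, at radius r is drawn at 1 + k1 r^2 times it, then the intrinsics apply), "rvec" (rotation vector, rad) and "tvec" (3), from world to camera coordinates, as OpenCV has them. Camera axes: x right, y down, z forward; pixel columns grow to the right and rows downward; lengths in m; the calibration is good to about 2 mm. A picture is of the moment at which its call begins: read the wrist's pose just before it. camera_model takes no time and is no camera call; for the wrist camera it gives the pose at the moment of the call.
- ctrl.finish_job(): hands the job in; it is judged then, once.
Trained networks look in the newest picture that a camera, given by its name, has taken for a name from the list of things; names that differ only in an ending like _2 or _b are one class to them, and where a whole thing is asked for, a point or a joint stands for the part that bears it (a point fixed in the world has none). Each returns a list of dicts, best first, with "score" (0 to 1); they miss things now and then, are a little off and sometimes report something else, mostly with a low value. They report only what shows in the picture. A call takes as long as a camera call.
- ctrl.silhouettes(camera, label): "pixels" (480x640 bool, what is visible of it) and "box" ([centre column, centre row, width, height] in pixels, round what is visible of it).
- ctrl.spot_point(camera, label): "pixel" ([column, row] in pixels: a listed point, or the origin of a listed thing).
The state is a dict: "t": time; "joint_positions": joint angles; "dq": joint speeds; "joint_efforts": joint torques, N m; "tcp_pos": TCP position; "orientation": TCP orientation; "wrist_force": force on the tool from outside, world axes, zero at the start; "ft_torque": the same for the moment, N m; "width": opening from 0.0 (shut) to 1.0 (fully open); "grasp_force": force on a finger pad.
Only numpy, scipy, OpenCV 4.12 (cv2) and the standard library are available. Lean on these libraries where they do the work, as an engineer would, in place of code of your own. Each camera call takes 0.05 s, during which the arm holds its last target. There are 200 camera calls.

## Task

A drip tray is to lie along the joist offcut, over the crowned stud block, and I must cut packers for its two ends. Pull the drawer well open by its handle and leave it open, take out the angle gauge, stand the middle of its base on the crown of the stud block, in line with the joist and clear of it, and rock it on the crown until the swinging pointer settles on the setting clip on its rim. Finish while still holding it there, gripped and dead still, bearing on the block without being forced down hard; leave the packers, the screw jar and the screwdriver alone.

Things in the scene. Friction and masses are not known exactly. Their poses are not given: they have to be found in the camera images.
- drawer (a joint): How far the drawer of the grey steel bench cabinet (250 wide, 280 deep, 150 mm high) is out, 0 (shut) to 0.19 m; 1.5 N of slide friction, stays where left; starts up to 25 mm open. Floor (grey felt) 16 mm above the bench, 214 mm wide, 231 mm long; side and back walls reach 60 mm, the 12 mm thick front panel 140 mm above the bench; a folded rule, 14 mm high, is fixed at the back.
- drawer_handle (a point): Middle of the drawer's steel bar handle: a round bar 11 mm thick, 110 mm long along y, 35 mm out from the front panel, 118 mm above the bench (32 mm below the cabinet's top). It moves with the drawer, which slides out along this point's -x axis; z up.
- gauge_grip (a point): Centre of the loose angle gauge (about 0.35 kg), 46 mm above its underside, the place to grip: black housing 62 mm wide (y), 24 mm thick (x), with flat parallel sides from 14 to 56 mm up, then a half round of 31 mm radius. It starts standing on the drawer's floor, across it, dial away from the drawer's front. Axes: x out of the dial, y along the base, z up.
- gauge_base (a point): Middle of the flat underside of the gauge's aluminium base bar, 46 mm below gauge_grip, same axes. The bar is 130 mm long (y), 32 mm wide (x), 14 mm high; the gauge's overall height is 97 mm. Its white dial (ticks every 5 degrees about straight up) is centred on the pivot, 56 mm above the underside.
- pointer (a joint): Angle of the dark steel pointer about the dial normal (gauge x axis, at the pivot), rad: 0 = straight up the gauge, positive = tip towards the gauge's -y. It is a free pendulum that stays plumb (counterweighted below, swings at 4 Hz, dies away in 1 to 2 s): with the gauge turned by +a about its x axis it reads -a.
- pointer_tip (a point): Tip of the pointer, 28 mm from the pivot; z axis = along the pointer, x = dial normal.
- index (a joint): Angle of the setting clip (the mark) about the same pivot and with the same sign, rad; set anywhere from -0.26 to 0.26 and stiff: it stays where it is on the gauge. The pointer is on the mark when both joints read the same.
- index_tip (a point): The setting clip: a small steel saddle riding on the housing's round rim, with a thumb pin on top and a pointed tongue over the dial's edge. Point on the tongue, 31 mm from the pivot and 15.5 mm in front of the gauge's middle plane; z axis radially outwards, x out of the dial.
- joist: Joist offcut of pale timber, fixed flat on the bench: 280 mm long (its y axis), 95 mm wide (x), 45 mm high. Origin: centre of its underside.
- stud_block: Hewn block of stud timber fixed across the joist offcut's top. Its main crown is part of a cylinder of 50 mm radius, axis along the block's x (72 mm long), highest line 26 mm above the joist's top. On its +y side a shoulder (radius 30 mm, 30 mm over, 11 mm lower) meets a straight base only at 0.4 rad slope. Origin: centre of its underside, on the joist's top; y about along the joist.
- crown (a point): Middle of the stud block's highest line (26 mm above the joist's top, 71 mm above the bench); the cylinder's axis lies 50 mm below it; axes as the block's.
- packers: Bystander: loose stack of four plywood packers, 45 x 90 x 32 mm; origin at the centre of its underside.
- screw_jar: Bystander: loose glass jar with a steel cap, 64 mm across, 85 mm high; origin at the centre of its underside.
- screwdriver: Bystander: loose screwdriver lying on the bench.

How it is judged:
On the way, in this order (a step that is already met when the one before it is completed fails the run):
1. the drawer is pulled open (value of joint drawer above 0.12 m), for 0.1 s.
2. the gauge is gripped and lifted clear of the drawer (contact force between the fingers and gauge above 1 N and height (world z) of gauge_grip above 0.115 m), for 0.1 s.
3. the gauge stands on the stud block (contact force between gauge and stud_block above 0.3 N and horizontal distance between gauge_grip and crown below 0.06 m), for 0.1 s.
At the end, for the whole second after the job is handed in: Throughout the last second the pointer rests within 0.045 rad (half a scale division) of the clip; the gauge is gripped, still, presses the block with 0.3 to 30 N, is clear of the joist, mid-base within 30 mm of the crown's middle, in line with the joist within 0.2 rad; the drawer is open (angle between the z axis of pointer_tip and the z axis of index_tip, either way round below 0.045 rad and velocity of joint pointer between -0.4 and 0.4 rad/s and contact force between gauge and stud_block between 0.3 and 30 N and contact force between gauge and joist below 0.05 N and contact force between the fingers and gauge above 1 N and y of crown in the frame of gauge_grip between -0.03 and 0.03 m and x of crown in the frame of gauge_grip between -0.03 and 0.03 m and angle between the x axis of gauge_grip and the x axis of joist, either way round below 0.2 rad and linear speed of gauge below 0.02 m/s and value of joint drawer above 0.1 m); the arm keeps its last pose, push and grip.
It fails at once if the packers are disturbed (distance of packers from where it was at the start of the episode above 0.02 m).
It fails at once if the screw jar is disturbed (distance of screw_jar from where it was at the start of the episode above 0.02 m).
It fails at once if the screwdriver is disturbed (distance of screwdriver from where it was at the start of the episode above 0.02 m).
It also fails if it takes over 69 s, if anything falls off the work surface, if the arm or the gripper's body presses on something with over 40 N, if the wrist force passes 120 N, or if a joint passes its speed limit or range.

## Working session

There is one attempt and no reset: what is moved stays moved. The work goes in short steps, Python scripts to look and compute and a tool call to move; the robot and the scene stay as the last step left them, time stands still between calls to the robot, and variables do not carry over. Pictures are saved under pics/ and viewed, at most 10 in all, crops included, and the job is handed in when it is done.

Besides the shell and the picture viewer there is one more tool, called as name([rows], argument=value, ...), one row to a line, values as JSON. servo_tool: Moves the arm, as the interface text tells. Shift numbers are shares of 0.5 m and turn numbers shares of pi rad, none past 1 either way. Its arguments: {"type":"object","properties":{"deltas":{"type":"array"},"claw":{"type":"number"},"newtons":{"type":"number"}},"required":["deltas"]}

```bash
mkdir -p pics; cat > h.py <<'E'
import numpy as np, cv2
from scipy.spatial.transform import Rotation as R
from cell import ctrl
def cam(n):
    m=ctrl.camera_model(n); return m,R.from_rotvec(np.ravel(m["rvec"])).as_matrix(),np.ravel(m["tvec"])
def ray(n,px,c=None):
    m,Rm,t=c or cam(n)
    K=np.array([[m["fx"],0,m["cx"]],[0,m["fy"],m["cy"]],[0,0,1.]])
    p=cv2.undistortPoints(np.array(px,float).reshape(-1,1,2),K,np.array([m["k1"],0,0,0.])).reshape(-1,2)
    d=np.c_[p,np.ones(len(p))]
    return -Rm.T@t, d@Rm   # origin, dirs with unit depth
def at_z(n,px,z,c=None):
    o,d=ray(n,px,c); return o+d*((z-o[2])/d[:,2])[:,None]
def at_d(n,px,dep,c=None):
    o,d=ray(n,px,c); return o+d*np.ravel(dep)[:,None]
def proj(n,P,c=None):
    m,Rm,t=c or cam(n)
    K=np.array([[m["fx"],0,m["cx"]],[0,m["fy"],m["cy"]],[0,0,1.]])
    return cv2.projectPoints(np.array(P,float).reshape(-1,1,3),Rm,t,K,np.array([m["k1"],0,0,0.]))[0].reshape(-1,2)
def save(n,f):
    im,d=ctrl.read_camera(n); cv2.imwrite("pics/"+f+".png",im[:,:,::-1]); np.save("pics/"+f+".npy",d); return im,d
E
python3 - <<'E'
from h import *
print(ctrl.tcp_to_grasp)
for n in("top","scene"):
    im,d=save(n,n+"0"); c=cam(n); print(n,-c[1].T@c[2],c[0]["fx"])
    for l in("drawer_handle","gauge_grip","crown","joist","packers","screw_jar","screwdriver","stud_block"):
        for s in ctrl.spot_point(n,l)[:2]:
            u=np.array(s["pixel"]);i=tuple(np.clip(u.round().astype(int)[::-1],0,[479,639]))
            print(l,round(s["score"],2),u.round(0),at_d(n,u,d[i],c).round(3))
E
```

```text
0.0188
top [ 0.42356594 -0.03463158  1.13522131] 514.2157744709995
drawer_handle 0.79 [198. 263.] [[0.584 0.226 0.123]]
crown 0.68 [448. 276.] [[ 0.551 -0.286  0.07 ]]
joist 0.66 [451. 277.] [[ 0.549 -0.292  0.069]]
joist 0.47 [363. 223.] [[ 0.667 -0.112  0.078]]
packers 0.83 [431. 216.] [[ 0.689 -0.266  0.037]]
screw_jar 0.61 [366. 220.] [[ 0.671 -0.117  0.085]]
screwdriver 0.9 [326. 260.] [[ 0.599 -0.033  0.027]]
stud_block 0.66 [443. 277.] [[ 0.549 -0.276  0.069]]
scene [ 1.18822951 -0.32979351  1.13551419] 603.2499614066357
drawer_handle 0.69 [424. 167.] [[0.582 0.23  0.123]]
drawer_handle 0.35 [236. 335.] [[ 0.721 -0.264  0.033]]
crown 0.61 [194. 262.] [[ 0.557 -0.284  0.073]]
crown 0.2 [236. 330.] [[ 0.712 -0.262  0.034]]
joist 0.63 [189. 280.] [[ 0.586 -0.308  0.065]]
packers 0.86 [234. 332.] [[ 0.714 -0.266  0.033]]
screw_jar 0.78 [295. 297.] [[ 0.714 -0.134  0.072]]
screwdriver 0.7 [316. 252.] [[ 0.608 -0.038  0.005]]
stud_block 0.85 [198. 268.] [[ 0.571 -0.282  0.071]]
```

View pics/top0.png

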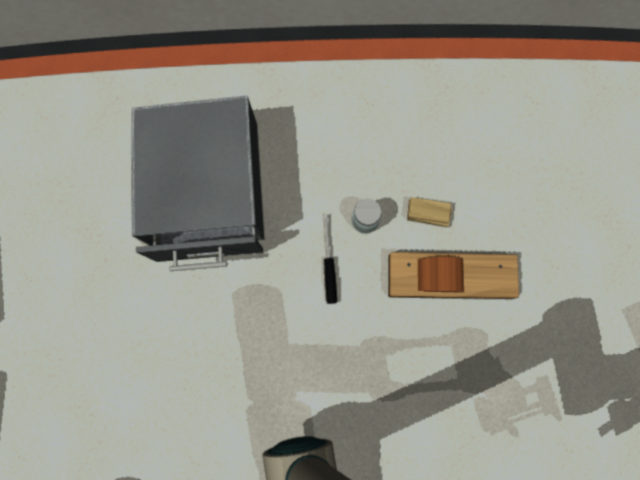

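View pics/scene0.png

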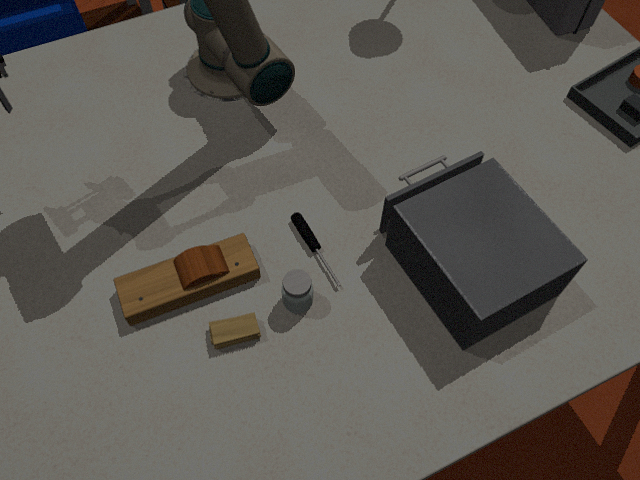

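```bash
python3 - <<'E'
from h import *
o=ctrl.observe(); print(o["t"],o["tcp_pos"],R.from_quat(o["orientation"]).as_matrix().round(3).tolist(),o["width"])
c=cam("top"); d=np.load("pics/top0.npy")
v,u=np.mgrid[:480,:640]; P=at_d("top",np.c_[u.ravel(),v.ravel()],d.ravel(),c)
P=P[d.ravel()>0]
def box(name,m):
    Q=P[m][:,:2].astype(np.float32); r=cv2.minAreaRect(Q); print(name,len(Q),r,Q.mean(0))
near=lambda x,y,r:np.hypot(P[:,0]-x,P[:,1]-y)<r
z=P[:,2]
box("handle",near(.584,.226,.09)&(z>.107)&(z<.13)&(P[:,0]<.60))
box("cab",(P[:,1]>.05)&(z>.143)&(z<.158)&(P[:,0]>.55))
box("joist",near(.55,-.285,.16)&(abs(z-.045)<.006))
box("block",near(.55,-.285,.1)&(z>.054)&(z<.08))
box("crown",near(.55,-.285,.1)&(z>.068)&(z<.08))
E
```

```text
0.9 [ 0.14994881 -0.55516132  0.20552724] [[0.965, 0.261, 0.0], [0.261, -0.965, -0.0], [0.0, 0.0, -1.0]] 1.0005805924119753
handle 386 ((0.585038423538208, 0.22571809589862823), (0.028555091470479965, 0.11923900246620178), 0.07697825133800507) [0.58059084 0.22726242]
cab 15572 ((0.7703244686126709, 0.23882460594177246), (0.31336694955825806, 0.25209519267082214), 4.125973224639893) [0.78055286 0.23777269]
joist 4101 ((0.5571247339248657, -0.30620861053466797), (0.2776205837726593, 0.09685087949037552), 87.14232635498047) [ 0.555625   -0.31278306]
block 1352 ((0.556908369064331, -0.27506935596466064), (0.09364429861307144, 0.07286208868026733), 87.41532897949219) [ 0.55626243 -0.27472872]
crown 471 ((0.5566003918647766, -0.28218087553977966), (0.050486113876104355, 0.07259387522935867), 81.14380645751953) [ 0.5563067 -0.2819366]
```

The top view shows the cabinet at upper left with its handle at about (198,265), and the joist with the block at (440,273). The jar is at (366,215) and the packers at (430,211). The scene view agrees, and the block's shoulder is on the world +y side. I'll turn the tool and travel to above the handle.

servo_tool([
  [[0,0,-0.01],[0,0,-0.0367]],
  [[0,0,-0.01],[0,0,-0.0367]],
  [[0,0,-0.01],[0,0,-0.0367]],
  [[0,0,-0.01],[0,0,-0.0367]],
  [[0,0,-0.01],[0,0,-0.0367]],
  [[0,0,-0.01],[0,0,-0.0367]],
  [[0,0,0],[0,0,-0.0367]],
  [[0,0,0],[0,0,-0.0367]],
], claw=0.4)

```text
t: 1.57
tcp_pos: [0.1499, -0.5554, 0.236]
orientation: [0.828, 0.561, -0.0, 0.0]
wrist_force: [0.4, 0.6, 0.5]
width: 0.47
grasp_force: 0.0
```

servo_tool([
  [[0,0,0],[0,0,-0.0367]],
  [[0,0,0],[0,0,-0.0367]],
  [[0,0,0],[0,0,-0.0367]],
  [[0,0,0],[0,0,-0.0367]],
  [[0.03,0.02,0],[0,0,0]],
  [[0.065,0.0426,0],[0,0,0]],
  [[0.065,0.0426,0],[0,0,0]],
  [[0.065,0.0426,0],[0,0,0]],
])

```text
t: 2.23
tcp_pos: [0.2153, -0.4361, 0.2352]
orientation: [0.68, 0.733, 0.0, -0.0]
wrist_force: [0.3, 0.1, 0.2]
width: 0.399
grasp_force: 0.0
```

servo_tool([
  [[0.065,0.0426,0],[0,0,0]],
  [[0.065,0.0426,0],[0,0,0]],
  [[0.065,0.0426,0],[0,0,0]],
  [[0.065,0.0426,0],[0,0,0]],
  [[0.065,0.0426,0],[0,0,0]],
  [[0.065,0.0426,0],[0,0,0]],
  [[0.065,0.0426,0],[0,0,0]],
  [[0.065,0.0426,0],[0,0,0]],
])

```text
t: 2.9
tcp_pos: [0.3655, -0.1633, 0.2358]
orientation: [0.68, 0.733, 0.0, 0.001]
wrist_force: [-0.4, 0.7, 0.1]
width: 0.402
grasp_force: 0.0
```

servo_tool([
  [[0.065,0.0426,0],[0,0,0]],
  [[0.065,0.0426,0],[0,0,0]],
  [[0.065,0.0426,0],[0,0,0]],
  [[0.065,0.0426,0],[0,0,0]],
  [[0.065,0.0426,0],[0,0,0]],
  [[0.065,0.0426,0],[0,0,0]],
  [[0.065,0.0426,0],[0,0,0]],
  [[0.065,0.0426,0],[0,0,0]],
])

```text
t: 3.57
tcp_pos: [0.5156, 0.1093, 0.2356]
orientation: [0.679, 0.734, 0.0, 0.0]
wrist_force: [0.8, -1.2, 0.8]
width: 0.4
grasp_force: 0.0
```

servo_tool([
  [[0.065,0.0426,0],[0,0,0]],
  [[0.065,0.0426,0],[0,0,0]],
  [[0.03,0.02,0],[0,0,0]],
  [[0,0,0],[0,0,0]],
])

```text
t: 3.9
tcp_pos: [0.5631, 0.1947, 0.2345]
orientation: [0.678, 0.735, 0.001, -0.0]
wrist_force: [-0.6, -0.3, -0.2]
width: 0.399
grasp_force: 0.0
```

```bash
python3 - <<'E'
from h import *
o=ctrl.observe(); print(o["t"],o["tcp_pos"],R.from_quat(o["orientation"]).as_matrix().round(3).tolist(),o["width"],o["wrist_force"])
c=cam("wrist"); print(-c[1].T@c[2],c[1].round(2).tolist(),c[0]["fx"])
im,d=save("wrist","w1")
for s in ctrl.spot_point("wrist","drawer_handle")[:2]: print(s,at_z("wrist",s["pixel"],.118,c))
for s in ctrl.silhouettes("wrist","drawer_handle")[:1]: print(s["score"],s["box"])
v,u=np.mgrid[:480,:640]; P=at_d("wrist",np.c_[u.ravel(),v.ravel()],d.ravel(),c)
P=P[d.ravel()>0]; 
m=(abs(P[:,2]-.12)<.007)&(abs(P[:,0]-.583)<.02)&(abs(P[:,1]-.226)<.08)
Q=P[m][:,:2].astype(np.float32); print(len(Q),cv2.minAreaRect(Q),P[m].mean(0))
print(cv2.fitLine(Q,cv2.DIST_HUBER,0,.01,.01).ravel())
E
```

```text
3.9 [0.56306117 0.19473876 0.23453437] [[-0.08, 0.997, 0.0], [0.997, 0.08, 0.002], [0.002, 0.001, -1.0]] 0.3985263015007403 [-0.56305318 -0.32994065 -0.20093564]
[0.55585636 0.2686804  0.4146706 ] [[1.0, 0.08, 0.0], [0.08, -0.96, 0.26], [0.02, -0.25, -0.97]] 341.60665324708657
{'pixel': [342.0, 199.0], 'score': 0.9} [[0.5748243  0.22800057 0.118     ]]
0.69 [388.4, 170.0, 104.5, 261.7]
2202 ((0.5883997678756714, 0.22963418066501617), (0.034429941326379776, 0.12039431929588318), 3.45426344871521) [0.57977253 0.23365106 0.12289691]
[ 0.04850839 -0.99882275  0.57773626  0.22926238]
```

View pics/w1.png

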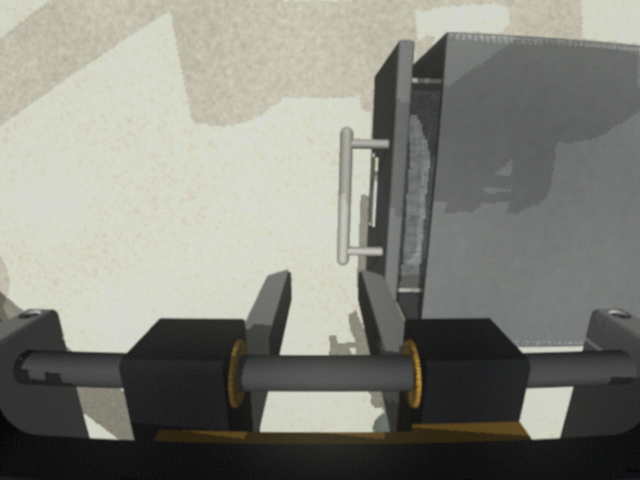

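The bar handle runs from (347,130) to (343,262) in the wrist view, and the drawer is slightly open. The fingers are still short of the bar in y, so I'll align and lower.

servo_tool([
  [[0.033,0.0145,0],[0,0,0.0095]],
  [[0.033,0.0145,0],[0,0,0]],
  [[0,0,0.05],[0,0,0]],
  [[0,0,0.06],[0,0,0]],
  [[0,0,0.06],[0,0,0]],
  [[0,0,0.06],[0,0,0]],
  [[0,0,0.041],[0,0,0]],
  [[0,0,0],[0,0,0]],
])

```text
t: 4.72
tcp_pos: [0.5697, 0.2219, 0.0958]
orientation: [0.691, 0.723, -0.004, -0.002]
wrist_force: [-0.5, -0.2, -0.4]
width: 0.396
grasp_force: 0.0
```

servo_tool([
  [[0,0,0],[0,0,0]],
  [[0,0,0],[0,0,0]],
  [[0,0,0],[0,0,0]],
  [[0,0,0],[0,0,0]],
  [[0,0,0],[0,0,0]],
  [[0,0,0],[0,0,0]],
], claw=0, newtons=20)

```text
t: 5.22
tcp_pos: [0.5757, 0.2248, 0.1021]
orientation: [0.69, 0.724, 0.002, 0.002]
wrist_force: [1.1, -1.0, 5.8]
width: 0.11
grasp_force: 20.0
```

servo_tool([
  [[0,-0.01,0],[0,0,0]],
  [[0,-0.02,0],[0,0,0]],
  [[0,-0.025,0],[0,0,0]],
  [[0,-0.025,0],[0,0,0]],
  [[0,-0.025,0],[0,0,0]],
  [[0,-0.025,0],[0,0,0]],
  [[0,-0.025,0],[0,0,0]],
  [[0,-0.025,0],[0,0,0]],
])

```text
t: 5.88
tcp_pos: [0.4859, 0.2191, 0.102]
orientation: [0.69, 0.724, 0.001, 0.003]
wrist_force: [2.3, -4.9, 9.8]
width: 0.105
grasp_force: 20.0
```

servo_tool([
  [[0,-0.025,0],[0,0,0]],
  [[0,-0.025,0],[0,0,0]],
  [[0,-0.025,0],[0,0,0]],
  [[0,-0.025,0],[0,0,0]],
  [[0,-0.025,0],[0,0,0]],
  [[0,-0.02,0],[0,0,0]],
  [[0,-0.01,0],[0,0,0]],
  [[0,0,0],[0,0,0]],
])

```text
t: 6.55
tcp_pos: [0.4087, 0.2143, 0.1019]
orientation: [0.689, 0.724, 0.001, 0.004]
wrist_force: [2.4, -8.8, 10.0]
width: 0.11
grasp_force: 19.9
```

servo_tool([
  [[0,0,0],[0,0,0]],
  [[0,0,0],[0,0,0]],
  [[0,0,0],[0,0,0]],
])

```text
t: 6.8
tcp_pos: [0.4087, 0.2143, 0.1019]
orientation: [0.69, 0.724, -0.0, 0.004]
wrist_force: [2.9, -9.6, 9.7]
width: 0.111
grasp_force: 19.9
```

servo_tool([
  [[0,0,0],[0,0,0]],
  [[0,0,0],[0,0,0]],
  [[0,0,0],[0,0,0]],
  [[0,0,0],[0,0,0]],
  [[0,0,-0.04],[0,0,0]],
  [[0,0,-0.06],[0,0,0]],
  [[0,0,-0.06],[0,0,0]],
  [[0,0,-0.06],[0,0,0]],
], claw=0.35)

```text
t: 7.47
tcp_pos: [0.4055, 0.2171, 0.2106]
orientation: [0.69, 0.724, -0.001, -0.001]
wrist_force: [0.4, 0.3, -0.4]
width: 0.349
grasp_force: 0.0
```

servo_tool([
  [[0,0,-0.06],[0,0,0]],
  [[0,0,-0.06],[0,0,0]],
  [[-0.04,0.06,0],[0,0,0]],
  [[-0.05,0.06,0],[0,0,0]],
  [[-0.05,0.06,0],[0,0,0]],
  [[0,0.04,0],[0,0,0]],
  [[0,0,0],[0,0,0]],
  [[0,0,0],[0,0,0]],
], claw=1)

```text
t: 8.13
tcp_pos: [0.5195, 0.1522, 0.2688]
orientation: [0.691, 0.723, -0.001, -0.001]
wrist_force: [0.2, 1.2, -0.2]
width: 0.883
grasp_force: 0.0
```

```bash
python3 - <<'E'
from h import *
o=ctrl.observe(); print(o["t"],o["tcp_pos"],R.from_quat(o["orientation"]).as_matrix().round(3).tolist(),o["width"],o["wrist_force"])
zz={"gauge_grip":.062,"gauge_base":.016,"index_tip":.103,"pointer_tip":.10,"drawer_handle":.118}
for n in("wrist","top"):
  im,d=save(n,n+"2"); c=cam(n)
  for l in zz:
    for s in ctrl.spot_point(n,l)[:1]: print(n,l,round(s["score"],2),s["pixel"],at_z(n,s["pixel"],zz[l],c).round(4))
  v,u=np.mgrid[:480,:640]; P=at_d(n,np.c_[u.ravel(),v.ravel()],d.ravel(),c)
  for s in ctrl.silhouettes(n,"gauge_grip")[:1]:
    m=s["pixels"].ravel()&(d.ravel()>0); Q=P[m]; print(s["score"],s["box"],Q[:,2].max())
    b=Q[(Q[:,2]<.036)]; r=cv2.minAreaRect(b[:,:2].astype(np.float32)); print("base",len(b),r)
    b=Q[(Q[:,2]>.06)&(Q[:,2]<.125)]; r=cv2.minAreaRect(b[:,:2].astype(np.float32)); print("house",len(b),r)
E
```

```text
8.1333 [0.5195316  0.15218665 0.26878502] [[-0.046, 0.999, -0.003], [0.999, 0.046, 0.0], [0.0, -0.003, -1.0]] 0.8832888809030057 [ 0.17055608  1.19199365 -0.21489306]
wrist gauge_grip 0.73 [365.3, 131.6] [[0.5571 0.2473 0.062 ]]
wrist gauge_base 0.56 [357.8, 135.9] [[0.5534 0.2443 0.016 ]]
wrist index_tip 0.63 [383.6, 130.4] [[0.5703 0.2472 0.103 ]]
wrist drawer_handle 0.81 [212.8, 154.3] [[0.408  0.2173 0.118 ]]
0.97 [364.5, 132.4, 42.6, 118.0] 0.11380144611908671
base 1805 ((0.5623021125793457, 0.24827277660369873), (0.04749857634305954, 0.13504034280776978), 6.123558521270752)
house 1723 ((0.5570048093795776, 0.2471165955066681), (0.032969389110803604, 0.06229356303811073), 1.2631207704544067)
top drawer_handle 0.7 [200.4, 348.0] [[0.415  0.2189 0.118 ]]
0.56 [441.0, 274.6, 44.0, 35.1] 0.07601294042156526
base 0 ((0.0, 0.0), (0.0, 0.0), 0.0)
house 1023 ((0.556797206401825, -0.27646374702453613), (0.07686268538236618, 0.07127384096384048), 85.88922119140625)
```

View pics/wrist2.png

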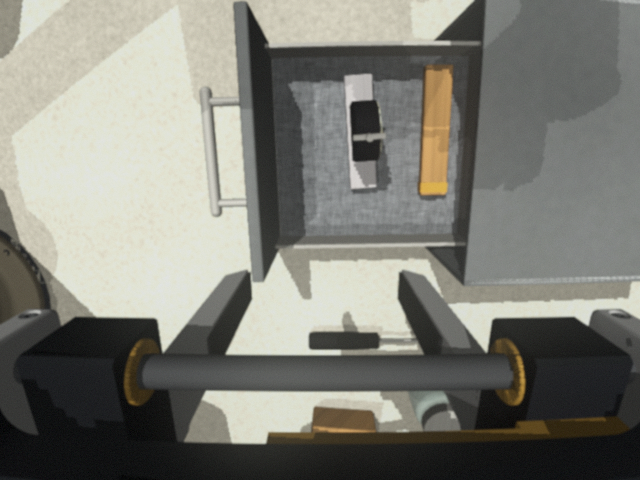

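The drawer is open and the gauge stands in it at about (365,131), with its light base bar and black housing visible and the clip at (384,130). I'll turn the tool 87.5° so the wrist camera faces the dial, and centre it above the gauge.

servo_tool([
  [[0,0,0],[0,0,0.0374]],
  [[0,0,0],[0,0,0.0374]],
  [[0,0,0],[0,0,0.0374]],
  [[0,0,0],[0,0,0.0374]],
  [[0,0,0],[0,0,0.0374]],
  [[0,0,0],[0,0,0.0374]],
  [[0,0,0],[0,0,0.0374]],
  [[0,0,0],[0,0,0.0374]],
], claw=1)

```text
t: 9.5
tcp_pos: [0.5197, 0.1522, 0.2699]
orientation: [0.944, 0.33, -0.0, 0.0]
wrist_force: [-0.2, -0.5, 0.3]
width: 1.001
grasp_force: 0.0
```

servo_tool([
  [[0,0,0],[0,0,0.0374]],
  [[0,0,0],[0,0,0.0374]],
  [[0,0,0],[0,0,0.0374]],
  [[0,0,0],[0,0,0.0374]],
  [[0,0,0],[0,0,0.0374]],
  [[0.03,-0.06,0],[0,0,0]],
  [[0.03,-0.06,0],[0,0,0]],
  [[0.03,-0.06,0],[0,0,0]],
])

```text
t: 10.17
tcp_pos: [0.5568, 0.2466, 0.2703]
orientation: [0.999, 0.044, 0.0, -0.0]
wrist_force: [0.3, -0.7, 0.3]
width: 1.001
grasp_force: 0.0
```

servo_tool([
  [[0,0,0.04],[0,0,0]],
  [[0,0,0],[0,0,0]],
  [[0,0,0],[0,0,0]],
])

```text
t: 10.42
tcp_pos: [0.5554, 0.2456, 0.2487]
orientation: [0.999, 0.045, -0.002, 0.001]
wrist_force: [-0.2, 0.2, 0.0]
width: 0.998
grasp_force: 0.0
```

```bash
cat > g.py <<'E'
from h import *
import sys
n="wrist"
o=ctrl.observe(); print(o["t"],o["tcp_pos"],R.from_quat(o["orientation"]).as_matrix().round(3).tolist(),o["joint_positions"].__repr__(),o["width"])
c=cam(n); im,d=save(n,sys.argv[1]); print(-c[1].T@c[2])
zz={"gauge_grip":.062,"gauge_base":.016,"index_tip":.103,"pointer_tip":.10}
for l in zz:
    for s in ctrl.spot_point(n,l)[:1]: print(n,l,round(s["score"],2),s["pixel"],at_z(n,s["pixel"],zz[l],c).round(4))
v,u=np.mgrid[:480,:640]; P=at_d(n,np.c_[u.ravel(),v.ravel()],d.ravel(),c)
for s in ctrl.silhouettes(n,"gauge_grip")[:1]:
    m=s["pixels"].ravel()&(d.ravel()>0); Q=P[m]; print(s["score"],s["box"],Q[:,2].max())
    for a,b in((0,.036),(.06,.09),(.085,.125)):
        q=Q[(Q[:,2]>a)&(Q[:,2]<b)]; 
        if len(q)>5: print(a,len(q),cv2.minAreaRect(q[:,:2].astype(np.float32)))
E
python3 g.py w3
```

```text
10.4167 [0.55544461 0.2456059  0.24868395] [[0.996, 0.09, -0.003], [0.09, -0.996, -0.002], [-0.003, 0.001, -1.0]] array([ 3.02171571e-01,  3.07850377e-01,  1.35264723e+00, -5.62933043e-04,
        1.48476502e+00,  1.78250069e+00]) 0.9976765282700922
[0.62885537 0.25280723 0.42839936]
wrist gauge_grip 0.67 [322.8, 216.0] [[0.5568 0.2472 0.062 ]]
wrist gauge_base 0.56 [323.5, 210.4] [[0.5548 0.2462 0.016 ]]
wrist index_tip 0.71 [327.3, 209.1] [[0.572  0.2441 0.103 ]]
wrist pointer_tip 0.4 [321.5, 209.6] [[0.5705 0.2496 0.1   ]]
0.82 [322.4, 217.2, 112.2, 50.7] 0.11329634677774997
0 1783 ((0.5457485914230347, 0.2458229660987854), (0.053934209048748016, 0.13393475115299225), 6.592377185821533)
0.06 465 ((0.5595648884773254, 0.24723485112190247), (0.030719995498657227, 0.06193854659795761), 7.3058271408081055)
0.085 1542 ((0.5568807721138, 0.24723659455776215), (0.032439492642879486, 0.05715375021100044), 2.5583314895629883)
```

View pics/w3.png

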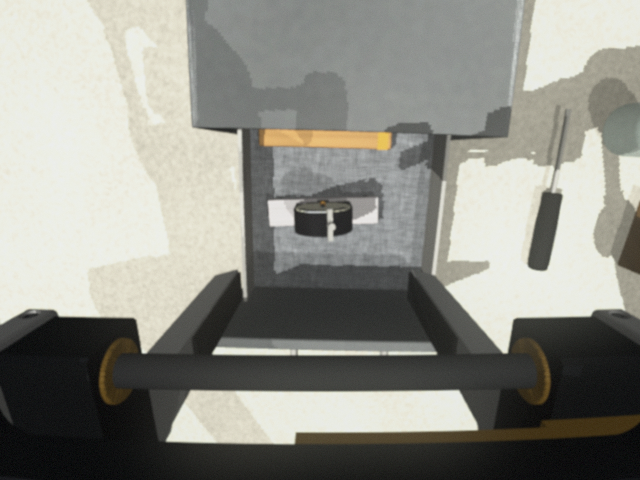

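The gauge sits at about (323,215), nearly square to the image, with the clip tongue at about (330,225). Now I'll descend and grip.

servo_tool([
  [[0.0035,-0.003,0.05],[0,0,-0.007]],
  [[0,0,0.06],[0,0,0]],
  [[0,0,0.07],[0,0,0]],
  [[0,0,0.07],[0,0,0]],
  [[0,0,0.06],[0,0,0]],
  [[0,0,0.05],[0,0,0]],
  [[0,0,0.043],[0,0,0]],
  [[0,0,0],[0,0,0]],
])

```text
t: 11.38
tcp_pos: [0.5548, 0.246, 0.0445]
orientation: [0.998, 0.056, -0.004, 0.001]
wrist_force: [-0.4, -0.3, -0.0]
width: 1.003
grasp_force: 0.0
```

servo_tool([
  [[0,0,0],[0,0,0]],
  [[0,0,0],[0,0,0]],
  [[0,0,0],[0,0,0]],
  [[0,0,0],[0,0,0]],
  [[0,0,0],[0,0,0]],
  [[0,0,0],[0,0,0]],
], claw=0.3, newtons=30)

```text
t: 11.88
tcp_pos: [0.5588, 0.2475, 0.0498]
orientation: [0.998, 0.056, 0.001, 0.0]
wrist_force: [-0.2, -0.2, 4.6]
width: 0.655
grasp_force: 30.0
```

servo_tool([
  [[0,0,-0.02],[0,0,0]],
  [[0,0,-0.04],[0,0,0]],
  [[0,0,-0.06],[0,0,0]],
  [[0,0,-0.06],[0,0,0]],
  [[0,0,-0.06],[0,0,0]],
  [[0,0,-0.06],[0,0,0]],
  [[0,0,-0.06],[0,0,0]],
  [[0,0,-0.04],[0,0,0]],
])

```text
t: 12.55
tcp_pos: [0.5581, 0.2478, 0.2516]
orientation: [0.998, 0.056, 0.001, -0.0]
wrist_force: [0.4, -0.0, -3.9]
width: 0.659
grasp_force: 30.0
```

servo_tool([
  [[0,0,0],[0,0,0]],
  [[0,0,0],[0,0,0]],
  [[0,0,0],[0,0,0]],
  [[0,0,0],[0,0,0]],
  [[0,0,0],[0,0,0]],
  [[0,0,0],[0,0,0]],
  [[0,0,0],[0,0,0]],
  [[0,0,0],[0,0,0]],
])

```text
t: 13.22
tcp_pos: [0.5578, 0.2475, 0.2479]
orientation: [0.998, 0.056, -0.0, 0.0]
wrist_force: [0.1, 0.5, -4.3]
width: 0.656
grasp_force: 30.0
```

```bash
python3 - <<'E'
from h import *
o=ctrl.observe(); print(o["t"],o["tcp_pos"],R.from_quat(o["orientation"]).as_matrix().round(3).tolist(),o["width"],o["wrist_force"])
n="wrist"; im,d=save(n,"w4"); c=cam(n)
for l in("gauge_grip","index_tip","pointer_tip","gauge_base"):
    for s in ctrl.spot_point(n,l)[:1]: print(l,s)
s=ctrl.silhouettes(n,"gauge_grip")[0]; print(s["box"])
x,y,w,h=map(int,s["box"]); 
crop=im[max(0,y-50):y+50,max(0,x-66):x+66]; print(x,y)
cv2.imwrite("pics/w4c.png",cv2.resize(crop,None,fx=6,fy=6,interpolation=cv2.INTER_CUBIC)[:,:,::-1])
E
```

```text
13.2167 [0.55783205 0.24750668 0.24785276] [[0.994, 0.112, -0.001], [0.112, -0.994, -0.0], [-0.001, 0.0, -1.0]] 0.6556100571375205 [ 0.06425677  0.45001045 -4.25865849]
gauge_grip {'pixel': [320.5, 297.5], 'score': 0.97}
index_tip {'pixel': [340.5, 300.6], 'score': 0.82}
pointer_tip {'pixel': [325.4, 295.8], 'score': 0.79}
gauge_base {'pixel': [324.6, 267.7], 'score': 0.62}
[323.4, 300.3, 210.4, 115.0]
323 300
```

View pics/w4c.png

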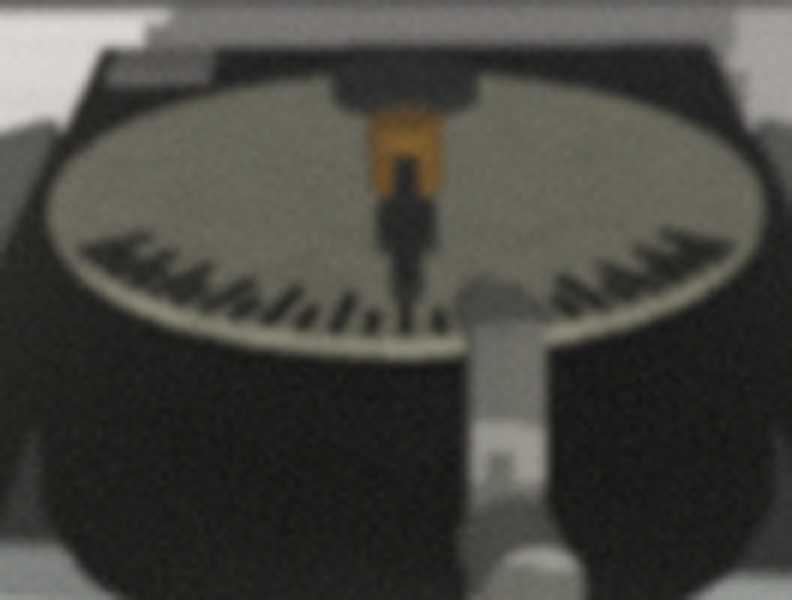

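The crop shows the dial clearly. The pointer is upright, its tip on the zero tick at crop (405,330). The clip tongue is to the right at crop (505,330), which is the gauge's -y side, so the index is positive. I'll work out its angle.

```bash
cat > idx.py <<'E'
from h import *
from scipy.optimize import least_squares
c=cam("wrist"); o=ctrl.observe()
T=R.from_quat(o["orientation"]).as_matrix(); G=T@np.diag([1,-1,-1]); tcp=np.array(o["tcp_pos"])
def P(off,a,r,x): # gauge pivot = tcp + G@off ; angle a tip to -y
    return tcp+G@(np.array(off)+[x,-r*np.sin(a),r*np.cos(a)])
f=lambda px:np.array([px[0]/6+257,px[1]/6+250])
# dial left/right extremes and bottom edge(=top of dial), pointer tip
def res(q):
    off=[q[0],q[1],q[2]]; rd=q[3]
    L=proj("wrist",[P(off,a,rd,.0125) for a in (np.pi/2,-np.pi/2,0)],c)
    return np.r_[L[0][0]-f((765,0))[0],L[1][0]-f((45,0))[0],L[2][1]-f((0,352))[1],L[2][0]-f((405,0))[0],(q[2]-.0222)*1000/2,(q[3]-.0285)*200]
s=least_squares(res,[0,0,.022,.029],x_scale=.01); q=s.x; print(q.round(4),s.fun.round(2))
for a in np.arange(0,.27,.04):
    p=proj("wrist",[P(q[:3],a,.031,.0155),P(q[:3],a,.028,.014)],c); print(round(a,2),((p[0]-[257,250])*6).round(0),((p[1]-[257,250])*6).round(0))
E
python3 idx.py
```

```text
[-0.0028  0.0001  0.0222  0.0297] [-0.04 -0.02 -0.    0.05  0.02  0.24]
0.0 [405. 320.] [405. 321.]
0.04 [424. 320.] [422. 321.]
0.08 [442. 319.] [438. 320.]
0.12 [460. 319.] [454. 320.]
0.16 [478. 318.] [470. 319.]
0.2 [496. 316.] [485. 317.]
0.24 [514. 314.] [501. 316.]
```

The index is about +0.22 rad, so the gauge must be turned by -0.22 about its x axis. I'll carry it over to the crown at (0.5565, -0.283), align it with the joist, lower and tilt.

servo_tool([
  [[0,0,0],[0,0,0.026]],
  [[0,0,0],[0,0,0.026]],
  [[0.0036,0.04,0],[0,0,0]],
  [[0.0036,0.075,0],[0,0,0]],
  [[0.0036,0.075,0],[0,0,0]],
  [[0.0036,0.075,0],[0,0,0]],
  [[0.0036,0.075,0],[0,0,0]],
  [[0.0036,0.075,0],[0,0,0]],
])

```text
t: 14.18
tcp_pos: [0.5578, 0.0383, 0.2487]
orientation: [1.0, -0.025, 0.0, 0.0]
wrist_force: [1.0, 0.7, -3.6]
width: 0.654
grasp_force: 30.0
```

servo_tool([
  [[0.0036,0.075,0],[0,0,0]],
  [[0.0036,0.075,0],[0,0,0]],
  [[0.0036,0.075,0],[0,0,0]],
  [[0.0036,0.075,0],[0,0,0]],
  [[0.0036,0.075,0],[0,0,0]],
  [[0.0036,0.075,0],[0,0,0]],
  [[0.0036,0.075,0],[0,0,0]],
  [[0.0036,0.075,0],[0,0,0]],
])

```text
t: 14.85
tcp_pos: [0.5568, -0.2624, 0.2487]
orientation: [1.0, -0.026, 0.0, 0.0]
wrist_force: [0.6, 0.4, -3.8]
width: 0.66
grasp_force: 30.0
```

servo_tool([
  [[0.0036,0.03,0],[0,0,0]],
  [[0,0,0.03],[0,0,0]],
  [[0,0,0.06],[0,0,0]],
  [[0,0,0.06],[0,0,0]],
  [[0,0,0.06],[0,0,0]],
  [[0,0,0.03],[0,0,0]],
  [[0,0,0],[-0.035,0,0]],
  [[0,0,0],[-0.035,0,0]],
])

```text
t: 15.52
tcp_pos: [0.5576, -0.2774, 0.1273]
orientation: [0.993, -0.027, -0.003, 0.111]
wrist_force: [-2.3, -0.4, -3.7]
width: 0.654
grasp_force: 30.0
```

servo_tool([
  [[0,0,0],[0,0,0]],
  [[0,0,0],[0,0,0]],
  [[0,0,0],[0,0,0]],
  [[0,0,0],[0,0,0]],
  [[0,0,0],[0,0,0]],
  [[0,0,0],[0,0,0]],
  [[0,0,0],[0,0,0]],
  [[0,0,0],[0,0,0]],
])

```text
t: 16.18
tcp_pos: [0.558, -0.2762, 0.1285]
orientation: [0.994, -0.026, -0.003, 0.11]
wrist_force: [-0.4, -0.1, -4.3]
width: 0.659
grasp_force: 30.0
```

servo_tool([
  [[0,0,0],[0,0,0]],
  [[0,0,0],[0,0,0]],
  [[0,0,0],[0,0,0]],
  [[0,0,0],[0,0,0]],
  [[0,0,0],[0,0,0]],
  [[0,0,0],[0,0,0]],
  [[0,0,0],[0,0,0]],
  [[0,0,0],[0,0,0]],
])

```text
t: 16.85
tcp_pos: [0.5582, -0.2756, 0.1285]
orientation: [0.994, -0.025, -0.003, 0.11]
wrist_force: [0.1, -0.0, -3.5]
width: 0.656
grasp_force: 30.0
```

```bash
cat > look.py <<'E'
from h import *
import sys
o=ctrl.observe(); print(o["t"],o["tcp_pos"],R.from_quat(o["orientation"]).as_matrix().round(3).tolist(),o["width"],o["wrist_force"],o["grasp_force"])
ims=[ctrl.read_camera("wrist")[0].astype(float) for _ in range(3)]; im=np.mean(ims,0).astype(np.uint8)
for l in("index_tip","pointer_tip"): print(l,ctrl.spot_point("wrist",l)[:1])
crop=im[250:350,257:389]
big=cv2.resize(crop,None,fx=6,fy=6,interpolation=cv2.INTER_CUBIC)[:,:,::-1]
cv2.imwrite("pics/%s.png"%sys.argv[1],big)
for n in("scene","top"):
    im,d=save(n,sys.argv[1]+n); c=cam(n)
    for l in("gauge_grip","gauge_base","crown"):
        for s in ctrl.spot_point(n,l)[:1]: print(n,l,s, at_z(n,s["pixel"],{"gauge_grip":o["tcp_pos"][2]+.013,"gauge_base":o["tcp_pos"][2]-.033,"crown":.071}[l],c).round(4))
E
python3 look.py w5
```

```text
16.85 [ 0.55815237 -0.27560233  0.12846865] [[0.999, -0.05, -0.011], [-0.051, -0.975, -0.218], [0.0, 0.218, -0.976]] 0.6563049191486646 [ 1.16107874e-01 -1.81438846e-03 -3.46260054e+00] 29.984111040830612
index_tip [{'pixel': [341.7, 298.4], 'score': 0.85}]
pointer_tip [{'pixel': [340.8, 297.1], 'score': 0.58}]
scene gauge_grip {'pixel': [194.5, 242.2], 'score': 0.74} [[ 0.5574 -0.2719  0.1415]]
scene gauge_base {'pixel': [191.7, 252.9], 'score': 0.8} [[ 0.5491 -0.2827  0.0955]]
top gauge_grip {'pixel': [449.3, 271.6], 'score': 0.48} [[ 0.551  -0.2729  0.1415]]
top gauge_base {'pixel': [449.5, 274.0], 'score': 0.53} [[ 0.552  -0.284   0.0955]]
top crown {'pixel': [452.5, 275.9], 'score': 0.86} [[ 0.5508 -0.296   0.071 ]]
```

View pics/w5.png

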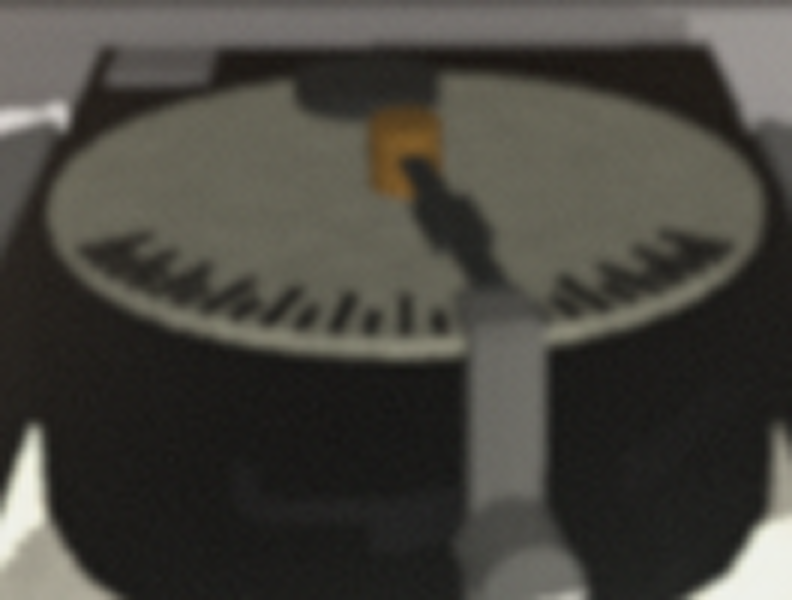

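The pointer now passes under the clip tongue, at about (493,290) against a tongue centre of about (500,295), so they're aligned to about 0.02 rad. I'll lower straight down.

servo_tool([
  [[0,-0.002,0.009],[0,0,0]],
  [[0,-0.002,0.009],[0,0,0]],
  [[0,-0.002,0.009],[0,0,0]],
  [[0,-0.002,0.008],[0,0,0]],
  [[0,0,0],[0,0,0]],
  [[0,0,0],[0,0,0]],
  [[0,0,0],[0,0,0]],
  [[0,0,0],[0,0,0]],
])

```text
t: 18.17
tcp_pos: [0.5584, -0.2757, 0.1108]
orientation: [0.994, -0.026, -0.003, 0.11]
wrist_force: [0.3, 0.1, -2.9]
width: 0.657
grasp_force: 30.0
```

servo_tool([
  [[0,-0.0004,0.002],[0,0,0]],
  [[0,-0.0004,0.002],[0,0,0]],
  [[0,0,0],[0,0,0]],
  [[0,0,0],[0,0,0]],
])

```text
t: 18.5
tcp_pos: [0.5581, -0.2756, 0.1085]
orientation: [0.994, -0.025, -0.003, 0.11]
wrist_force: [-0.2, -0.2, -4.2]
width: 0.656
grasp_force: 30.0
```

servo_tool([
  [[0,-0.0004,0.002],[0,0,0]],
  [[0,0,0],[0,0,0]],
  [[0,0,0],[0,0,0]],
])

```text
t: 18.75
tcp_pos: [0.558, -0.2756, 0.1074]
orientation: [0.994, -0.026, -0.003, 0.11]
wrist_force: [0.3, 0.1, -3.7]
width: 0.656
grasp_force: 30.0
```

servo_tool([
  [[0,-0.0004,0.002],[0,0,0]],
  [[0,0,0],[0,0,0]],
  [[0,0,0],[0,0,0]],
])

```text
t: 19.0
tcp_pos: [0.5581, -0.2756, 0.1064]
orientation: [0.994, -0.025, -0.003, 0.11]
wrist_force: [-0.5, 0.3, -3.5]
width: 0.658
grasp_force: 30.0
```

servo_tool([
  [[0,-0.0004,0.002],[0,0,0]],
  [[0,0,0],[0,0,0]],
  [[0,0,0],[0,0,0]],
])

```text
t: 19.25
tcp_pos: [0.5583, -0.2758, 0.1058]
orientation: [0.994, -0.026, -0.003, 0.11]
wrist_force: [-0.4, -0.1, -0.6]
width: 0.659
grasp_force: 30.0
```

servo_tool([
  [[0,-0.0002,0.001],[0,0,0]],
  [[0,0,0],[0,0,0]],
  [[0,0,0],[0,0,0]],
])

```text
t: 19.5
tcp_pos: [0.5583, -0.2758, 0.1058]
orientation: [0.994, -0.026, -0.002, 0.11]
wrist_force: [-1.6, 0.7, 4.8]
width: 0.652
grasp_force: 30.0
```

servo_tool([
  [[0,-0.0002,0.001],[0,0,0]],
  [[0,0,0],[0,0,0]],
  [[0,0,0],[0,0,0]],
])

```text
t: 19.75
tcp_pos: [0.5583, -0.2758, 0.1057]
orientation: [0.994, -0.026, -0.002, 0.11]
wrist_force: [-3.0, 2.7, 7.5]
width: 0.656
grasp_force: 30.0
```

Contact force is about 11 N. I'll check the pointer again after settling.

servo_tool([
  [[0,0,0],[0,0,0]],
  [[0,0,0],[0,0,0]],
  [[0,0,0],[0,0,0]],
  [[0,0,0],[0,0,0]],
  [[0,0,0],[0,0,0]],
  [[0,0,0],[0,0,0]],
  [[0,0,0],[0,0,0]],
  [[0,0,0],[0,0,0]],
])

```text
t: 20.42
tcp_pos: [0.5583, -0.2758, 0.1057]
orientation: [0.994, -0.026, -0.002, 0.11]
wrist_force: [-2.4, 2.3, 6.4]
width: 0.657
grasp_force: 30.0
```

servo_tool([
  [[0,0,0],[0,0,0]],
  [[0,0,0],[0,0,0]],
  [[0,0,0],[0,0,0]],
  [[0,0,0],[0,0,0]],
  [[0,0,0],[0,0,0]],
  [[0,0,0],[0,0,0]],
  [[0,0,0],[0,0,0]],
  [[0,0,0],[0,0,0]],
])

```text
t: 21.08
tcp_pos: [0.5583, -0.2758, 0.1057]
orientation: [0.994, -0.026, -0.002, 0.11]
wrist_force: [-2.3, 3.0, 7.2]
width: 0.656
grasp_force: 30.0
```

```bash
python3 look.py w6
```

```text
21.0833 [ 0.55833059 -0.27579215  0.10574314] [[0.999, -0.05, -0.01], [-0.051, -0.974, -0.219], [0.001, 0.219, -0.976]] 0.6564922084023286 [-2.30159976  2.98845893  7.17358096] 29.98961303383112
index_tip [{'pixel': [339.7, 298.9], 'score': 0.87}]
pointer_tip [{'pixel': [340.3, 295.9], 'score': 0.81}]
scene gauge_grip {'pixel': [196.0, 247.1], 'score': 0.97} [[ 0.5547 -0.2718  0.1187]]
scene gauge_base {'pixel': [195.3, 262.5], 'score': 0.77} [[ 0.5592 -0.2827  0.0727]]
scene crown {'pixel': [196.9, 258.7], 'score': 0.69} [[ 0.5513 -0.2768  0.071 ]]
top gauge_grip {'pixel': [444.2, 270.8], 'score': 0.53} [[ 0.5558 -0.2682  0.1187]]
top gauge_base {'pixel': [447.9, 273.1], 'score': 0.53} [[ 0.5568 -0.2862  0.0727]]
top crown {'pixel': [449.5, 276.1], 'score': 0.78} [[ 0.5506 -0.2896  0.071 ]]
```

View pics/w6.png

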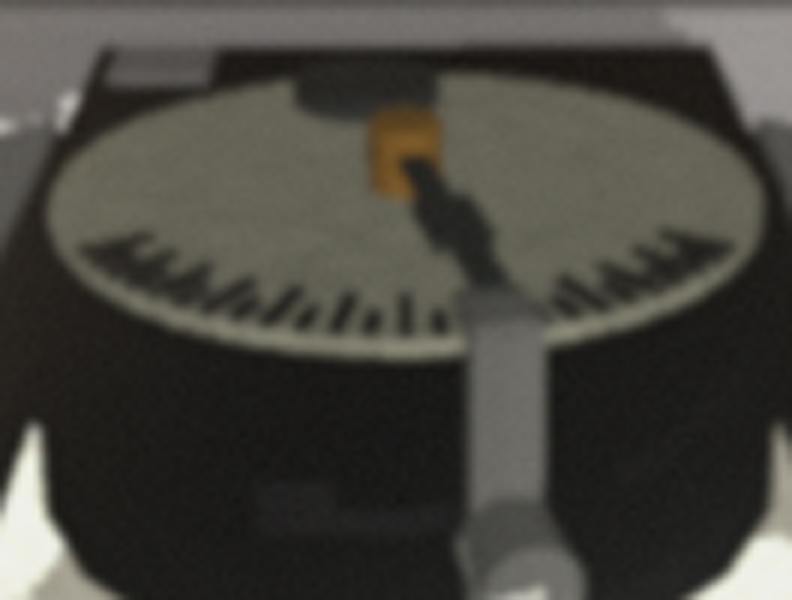

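View pics/w6scene.png

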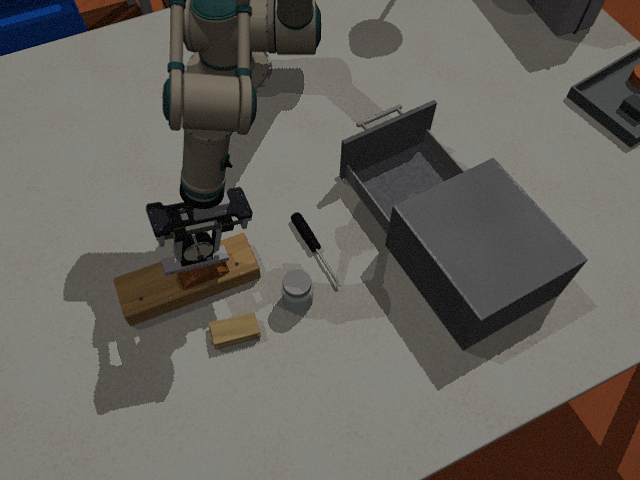

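The pointer lies under the tongue: the tool tilt is 0.220 against an index of about 0.215. The gauge rests on the crown along the joist, the drawer is open and the bystanders haven't moved. Handing in.

```bash
python3 -c "
from cell import ctrl
print(ctrl.finish_job())"
```

```text
the job is handed in; nothing more can be done
None
```

I handed the job in with the drawer open about 0.17 m and the gauge held still on the crown at about 11 N, in line with the joist and clear of it; I measured the pointer within about 0.02 rad of the clip (limit 0.045), the packers, jar and screwdriver were not touched, and no verdict came back.

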